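# Dock the terminal carriage at the index mark

## Task

By its black push handle, run the heavy green carriage with the grey terminal unit up the sloping rails until its red pointer stands level with the yellow index clip, and bring it to a steady stop there for some seconds without ever touching the red end stop or pushing the handle's spring strut solid. Leave the index clip, the blue tester and the screwdriver where they are, and finish still holding the handle, so that the carriage stays at rest at the mark.

Things in the scene. Friction and masses are not known exactly. Their poses are not given: they have to be found in the camera images.
- bench: Fixed docking bench (it carries carriage, handle and index), grey base 640 x 200 mm with two aluminium rails. Origin on the table under the carriage's centre when that is at its rear rest. +x = push direction in plan (base spans x -155 to +485 mm), z up. The rails rise 0.035 rad along +x, from a low black rubber rear rest to a red end stop with rubber buffers.
- carriage (a joint): Travel of the carriage up the slope, m: 0 = rear rest (start), 0.290 = end stop. Green deck 230 x 150 mm with a grey drum 136 mm across on it, top about 190 mm over the table. Mass nominally 3.5 kg (hidden, -20 to +33 %). Nearly frictionless (0.03 N + 0.15 N s/m): it rolls back if left, and on its strut swings with a period near 2.8 s that hardly dies out.
- handle (a joint): Compression of the spring strut between handle and carriage, m: 0 = relaxed, fully out (start; cannot stretch), 0.150 = solid (keep below 0.145). 18 N/m, 0.15 N s/m, no preload; it pushes the carriage uphill. Holding the nominal carriage on the slope takes about 67 mm. The handle's travel along the slope is carriage + handle.
- grip (a point): Grip point on the push handle: upright black 30 x 30 mm post, orange top, behind the carriage (downhill end). On the post's axis, 26 mm below its top, 50 mm above the rod. Take it from above, fingers across the rails. At the start at bench x -272, y 0, z 141 mm; it moves along the rails, 35 mm up per metre. Its x axis points up the slope.
- index (a joint): Where the yellow index clip stands: the value of carriage at which the red pointer is level with it, m (0.17 to 0.245). It is clamped; leave it where it is.
- mark (a point): The mark: point of the yellow index clip (8 mm wide blade standing on a 30 mm clip) beside the far rail. Its x axis points up the slope along the rails.
- pointer (a point): Tip of the red pointer, 8 mm wide, on the edge of the carriage's deck at the carriage's middle; at the mark when its distance from mark along the rails is zero.
- tester: Blue tablet-like protection tester lying flat, 200 x 290 x 35 mm; origin under its centre. A bystander.
- screwdriver: Screwdriver lying on the bench; origin under its middle. A bystander.

How it is judged:
On the way, in this order (a step that is already met when the one before it is completed fails the run):
1. the carriage is driven off its rear rest through the handle's strut (value of joint carriage above 0.03 m and value of joint handle above 0.02 m and contact force between the fingers and bench above 0.3 N), for 0.1 s.
2. the pointer stands at the mark, steady, for 4 s, held through the strut (x of pointer in the frame of mark between -0.012 and 0.012 m and velocity of joint carriage between -0.015 and 0.015 m/s and value of joint handle above 0.03 m and contact force between the fingers and bench above 0.3 N), for 4 s.
At the end, for the whole second after the job is handed in: The fingers hold the handle, the strut carries the carriage (compressed by more than 30 mm), the red pointer is within 12 mm of the mark along the rails and the carriage moves slower than 15 mm/s (all of step 2); the arm keeps its last pose, push and grip.
It fails at once if the carriage touches the end stop (value of joint carriage above 0.287 m).
It fails at once if the strut is pushed solid (value of joint handle above 0.146 m).
It fails at once if the index clip is shifted (distance of mark from where it was at the start of the episode above 0.006 m).
It fails at once if the tester or the screwdriver is disturbed (distance of any of tester, screwdriver from where it was at the start of the episode above 0.03 m).
It also fails if it takes over 45 s, if anything falls off the work surface, if the arm or the gripper's body presses on something with over 40 N, if the wrist force passes 120 N, or if a joint passes its speed limit or range.

## Robot

A 6-joint arm with a two-finger parallel gripper is mounted at the origin on the work surface. World frame = base frame: x ahead of the robot, y to its left, z up, the work surface at z = 0. Lengths are in m, angles in rad, forces in N, time in s.
With the tool pointing down it reaches from about 0.3 to 0.775 m from the base axis. Payload 14.6 kg.
Tool frame: the origin (TCP) lies between the finger pads; the fingertips stand 11 mm ahead of it and the grasp point (between the pads) lies 8 mm behind it; z points along the fingers, y is the line along which they close (so a half turn about z gives the same grasp; the last joint's range is limited). The gripper opens to 94 mm and grips with 3 to 60 N. Pads are 16 mm wide; open, the fingers measure 119 mm over their backs; the gripper's body (75 mm by 177 mm) begins 78 mm behind the grasp point.
Start: joints at [-1.284, 0.3, 1.521, -0, 1.321, -0.067], TCP at [0.191, -0.516, 0.216] pointing down, gripper open.
Joint ranges: [-3.03, 3.03], [-0.79, 2.21], [0.23, 2.52], [-1.04, 4.18], [0, 3.07], [-2.55, 2.55]. Speed limits (rad/s): [2.22, 2.22, 2.57, 3.14, 3.14, 3.14].

## Interface

Orientations are given as a unit quaternion [x, y, z, w].
In Python, from workcell import sense, camera, camera_params, workorder, spot_in gives the robot as it stands.
- The arm moves only by the tool apply_moves, never from a script. Its argument "plan" is a list of rows, each a list of 4 numbers: the shift along the tool's x, y, z scaled (see below), then the turn about the tool's z scaled (see below). In form: [[tx, ty, tz, twist], ...]. A call has 1 to 12 rows; each row shifts and turns the commanded pose from where the row before left it, along the tool's axes as they then stand; what a row does not reach is not made up. The controller multiplies each number of a shift by 50 mm and each number of a turn by 6 degrees. A row lasts 1/10 s, in which the tool goes at most 50 mm and 8.59 degrees, less where a joint would pass 70% of its speed; a pose out of reach is approached as far as the arm can. A call with a number of a shift or a turn outside -1 to 1 is refused whole. A call with a gripper value outside its range is refused whole. "gripper" is the opening, from -1 (shut) to 1 (fully open), set as the call begins (left out, the last holds). The fingers move at their own pace and stop on an object; "grip_force" is the grip in N (left out, the last holds). Time passes only in rows, so rows that do not move let the fingers close. It gives the time, the measured TCP pose, the force, the opening and the grip force at its end, in the units of the state.
- sense(): the state, without advancing time (a new reading comes with each control period).
- camera(name): name is "scene" or "top"; returns the picture (400x640x3 uint8, blue, green, red); there is no depth.
- camera_params(name): a dict with "intrinsics" (3x3 intrinsics, pixels), "k1" (the pictures are not rectified: a ray, as slopes to the right and down, at radius r is drawn at 1 + k1 r^2 times it, then the intrinsics apply), "world_from_camera" (4x4, takes a point from camera to world coordinates). Camera axes: x right, y up, looking along -z (the intrinsics and any distortion apply to the point x, -y, -z); pixel columns grow to the right and rows downward; lengths in m; the calibration is good to about 2 mm. A picture is of the moment at which its call begins. camera_params takes no time and is no camera call.
- workorder.close_job(): hands the job in; it is judged then, once.
Trained networks look in the newest picture that a camera, given by its name, has taken for a name from the list of things; names that differ only in an ending like _2 or _b are one class to them, and where a whole thing is asked for, a point or a joint stands for the part that bears it (a point fixed in the world has none). Each returns a list of dicts, best first, with "score" (0 to 1); they miss things now and then, are a little off and sometimes report something else, mostly with a low value. They report only what shows in the picture. A call takes as long as a camera call.
- spot_in(thing, camera): "location" ([row, column] in pixels, amid what is visible of it).
The state is a dict: "time": time; "joint_positions": joint angles; "qd": joint speeds; "tau": joint torques, N m; "position": TCP position; "tool_rot": TCP orientation; "force": force on the tool from outside, world axes, zero at the start; "moment": the same for the moment, N m; "gripper_width": opening from 0.0 (shut) to 1.0 (fully open); "grip_force": force on a finger pad.
Only numpy, scipy, OpenCV 4.12 (cv2) and the standard library are available. Lean on these libraries where they do the work, as an engineer would, in place of code of your own. Each camera call takes 0.05 s, during which the arm holds its last target. There are 200 camera calls.

## Working session

There is one attempt and no reset: what is moved stays moved. The work goes in short steps, Python scripts to look and compute and a tool call to move; the robot and the scene stay as the last step left them, time stands still between calls to the robot, and variables do not carry over. Pictures are saved under pics/ and viewed, at most 10 in all, crops included, and the job is handed in when it is done.

Besides the shell and the picture viewer there is one more tool, called after "Request:" in YAML: its name, and indented under it one key for each argument. apply_moves: Moves the arm, as the interface text tells. Shifts and turns lie within -1 to 1; 1 stands for 50 mm of shift or 6 degrees of turn. Its arguments: {"type":"object","properties":{"plan":{"type":"array","items":{"type":"array","items":{"type":"number"}}},"gripper":{"type":"number"},"grip_force":{"type":"number"}},"required":["plan"]}

```bash
ls; mkdir -p pics
cat > h.py <<'E'
import numpy as np, cv2
from workcell import sense, camera, camera_params, workorder, spot_in
def ray(c,rc):
    P=camera_params(c);K=np.array(P["intrinsics"]);k=P["k1"];T=np.array(P["world_from_camera"])
    d=cv2.undistortPoints(np.array([[[rc[1],rc[0]]]],float),K,np.array([k,0,0,0.]))[0,0]
    return T[:3,3],T[:3,:3]@np.array([d[0],-d[1],-1])
def at_z(c,rc,z):
    o,d=ray(c,rc);return o+d*(z-o[2])/d[2]
def tri(a,b):
    o1,d1=ray(*a);o2,d2=ray(*b)
    s=np.linalg.lstsq(np.c_[d1,-d2],o2-o1,rcond=None)[0]
    p,q=o1+s[0]*d1,o2+s[1]*d2
    return (p+q)/2,np.linalg.norm(p-q)
def proj(c,p):
    P=camera_params(c);K=np.array(P["intrinsics"]);T=np.array(P["world_from_camera"])
    q=np.linalg.inv(T)@np.r_[p,1];s=np.array([q[0],-q[1]])/-q[2];s=s*(1+P["k1"]*s@s)
    return K[1,1]*s[1]+K[1,2],K[0,0]*s[0]+K[0,2]
E
python3 - <<'E'
from h import *
for c in("scene","top"):
    cv2.imwrite(f"pics/{c}0.png",camera(c))
    for t in("bench","carriage","handle","grip","index","mark","pointer","tester","screwdriver"):
        print(c,t,[(round(d["score"],2),np.round(d["location"],1).tolist()) for d in spot_in(t,c)[:2]])
    print(np.round(camera_params(c)["world_from_camera"],3).tolist())
s=sense();print(s)
E
```

```text
pics
scene bench [(0.77, [174.4, 382.1])]
scene carriage [(0.92, [170.4, 351.2]), (0.64, [270.7, 398.5])]
scene handle [(0.97, [186.7, 265.3])]
scene grip [(0.72, [185.9, 268.6])]
scene index [(0.46, [182.9, 266.7]), (0.44, [174.5, 434.7])]
scene mark [(0.66, [177.1, 438.9]), (0.49, [271.3, 400.1])]
scene pointer [(0.83, [171.5, 354.3])]
scene tester [(0.59, [272.6, 401.0])]
scene screwdriver [(0.81, [216.5, 203.5])]
[[0.537, -0.621, 0.571, 1.286], [0.843, 0.379, -0.381, -0.609], [0.02, 0.686, 0.727, 0.983], [0.0, 0.0, 0.0, 1.0]]
top bench [(0.89, [260.2, 178.3])]
top carriage [(0.94, [277.9, 246.5]), (0.65, [202.7, 153.3])]
top handle [(0.92, [291.5, 362.5]), (0.52, [277.6, 248.0])]
top grip [(0.82, [290.4, 362.6]), (0.53, [133.0, 283.9])]
top index [(0.44, [205.3, 151.9])]
top mark [(0.69, [207.8, 152.5])]
top pointer [(0.76, [274.4, 249.5])]
top tester [(0.72, [133.2, 284.9]), (0.58, [322.1, 450.9])]
top screwdriver [(0.98, [321.7, 449.9])]
[[0.0, 0.983, -0.182, 0.464], [-1.0, -0.003, -0.017, -0.152], [-0.017, 0.182, 0.983, 1.025], [0.0, 0.0, 0.0, 1.0]]
{'time': 1.0, 'joint_positions': array([-1.28363949e+00,  2.99884267e-01,  1.52098897e+00, -2.08158488e-05,
        1.32071455e+00, -6.66051924e-02]), 'qd': array([-6.07122814e-04, -1.33526119e-03,  3.94163492e-04, -4.17730482e-04,
        1.23112375e-03,  6.56384122e-06]), 'tau': array([-4.44760781e-04, -5.31662321e+01, -3.52914441e+01,  7.08390260e-02,
        2.11606402e-02,  2.92315224e-05]), 'position': array([ 0.19052315, -0.51593678,  0.21645888]), 'tool_rot': array([ 9.84396844e-01,  1.75962648e-01, -9.75510180e-06,  3.52846037e-06]), 'force': array([0.30858275, 0.72976402, 0.05855509]), 'moment': array([-0.03730877,  0.02252688,  0.03357204]), 'grip_force': 0.0, 'gripper_width': 1.0027804502682571}
```

Run:
```python
import cv2
a=cv2.imread("pics/top0.png");cv2.imwrite("pics/t.png",cv2.resize(a[140:360,60:440],(800,463),interpolation=cv2.INTER_CUBIC))
a=cv2.imread("pics/scene0.png");cv2.imwrite("pics/s.png",cv2.resize(a[90:290,180:520],(800,471),interpolation=cv2.INTER_CUBIC))
```

```text
(no output)
```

View pics/t.png

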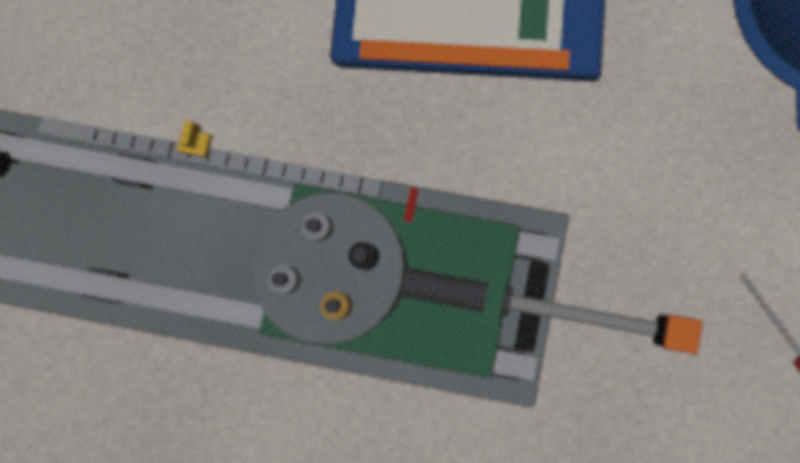

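View pics/s.png

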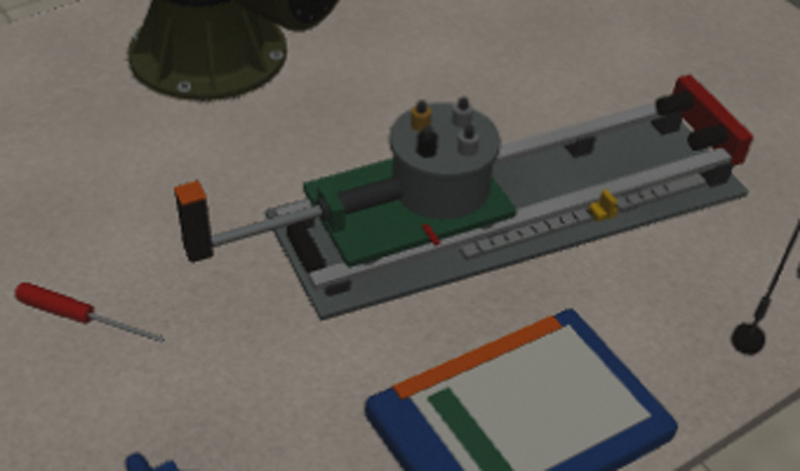

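The top view shows the bench with its push direction to the left and slightly up. The handle's orange top is at full-frame (299,384), the pointer tip at about (230,256) and the yellow clip at about (206,152). The scene view matches: handle top (172,261), pointer tip about (193,366), clip about (178,437).

```bash
cat >> h.py <<'E'
def blob(im,name,win):
    r0,r1,c0,c1=win;h=cv2.cvtColor(im,cv2.COLOR_BGR2HSV)[r0:r1,c0:c1].astype(int)
    H,S,V=h[...,0],h[...,1],h[...,2]
    m={"o":(H>4)&(H<17)&(S>150)&(V>90),"y":(H>=18)&(H<34)&(S>130)&(V>70),"r":((H<6)|(H>172))&(S>130)&(V>60)}[name]
    n,l,st,ce=cv2.connectedComponentsWithStats(m.astype(np.uint8))
    i=1+np.argmax(st[1:,4]);p=np.argwhere(l==i)+[r0,c0]
    return p
E
python3 - <<'E'
from h import *
T=cv2.imread("pics/top0.png");S=cv2.imread("pics/scene0.png")
B={}
for n,c,w,wt,ws in(("handle","o",0,(270,330,350,420),(150,190,240,280)),("ptr","r",0,(215,260,240,275),(170,205,345,380)),("clip","y",0,(185,225,130,175),(160,195,420,455))):
    pt,ps=blob(T,c,wt),blob(S,c,ws)
    print(n,len(pt),pt.min(0),pt.max(0),pt.mean(0),len(ps),ps.min(0),ps.max(0),ps.mean(0))
    print(tri(("top",pt.mean(0)),("scene",ps.mean(0))))
# base rear corners, rear edge direction at z~0.02
f=lambda u,v:(140+v/2.105,60+u/2.105)
for z in(0,.02,.03):
  a,b=[at_z("top",f(*q),z) for q in((568,213),(533,405))];d=a-b;print(z,a,b,np.linalg.norm(d),"push yaw",np.degrees(np.arctan2(d[1],d[0]))+90)
E
```

```text
handle 234 [291 375] [307 392] [298.47008547 383.5982906 ] 86 [167 254] [176 266] [171.26744186 260.3372093 ]
(array([ 0.44463813, -0.24426343,  0.16495999]), np.float64(0.0011089805904099996))
ptr 51 [230 252] [244 257] [237.1372549  254.76470588] 25 [185 360] [193 366] [188.88 362.72]
(array([0.56737519, 0.01030582, 0.07305494]), np.float64(4.52807479735126e-05))
clip 165 [198 145] [213 159] [206.41818182 151.64242424] 35 [176 431] [183 437] [179.08571429 434.05714286]
(array([0.63342198, 0.23356933, 0.05804619]), np.float64(0.007143195710491874))
0 [ 0.56599605 -0.14480834  0.        ] [ 0.36959393 -0.10876091  0.        ] 0.1996827736743323 push yaw 79.59974713607868
0.02 [ 0.56401187 -0.14495356  0.02      ] [ 0.37144294 -0.10960967  0.02      ] 0.1957855581934849 push yaw 79.59974713607868
0.03 [ 0.56301979 -0.14502617  0.03      ] [ 0.37236745 -0.11003405  0.03      ] 0.19383695045306118 push yaw 79.59974713607868
```

Run:
```python
import cv2
a=cv2.imread("pics/top0.png")[185:245,130:280];b=cv2.imread("pics/scene0.png")[160:220,340:490]
cv2.imwrite("pics/z.png",cv2.resize(cv2.vconcat([a,b]),(750,600),interpolation=cv2.INTER_CUBIC))
```

```text
(no output)
```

View pics/z.png

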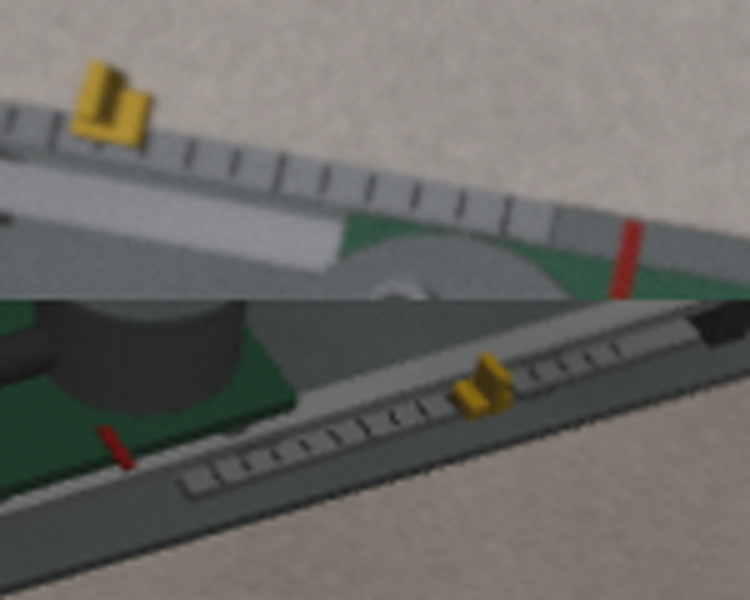

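The enlarged crop shows the pointer tip at top (229.4,256.6) and scene (193.4,365.6). The blade's top is at top (198.2,150.6) and scene (171,438).

Run:
```python
from h import *
p,e=tri(("top",(229.4,256.6)),("scene",(193.4,365.6)));print("ptr",p,e)
m,e2=tri(("top",(198.2,150.6)),("scene",(171,438)));print("blade top",m,e2)
f=lambda u,v:(140+v/2.105,60+u/2.105)
for z in (0.02,):
  for n,q1,q2 in(("far base",(0,110),(568,213)),("near base",(0,304),(533,405)),("rail near low",(0,279),(262,327)),("rail far up",(0,135),(292,184)),("rod",(510,302),(655,327))):
    a,b=at_z("top",f(*q1),z),at_z("top",f(*q2),z);d=a-b;print(n,a.round(3),b.round(3),np.degrees(np.arctan2(d[1],d[0])))
# scene base edge
g=lambda u,v:(90+v/2.353,180+u/2.353)
a,b=at_z("scene",g(747,192),.0),at_z("scene",g(323,319),.0);d=a-b;print("scene base",a,b,np.linalg.norm(d),np.degrees(np.arctan2(d[1],d[0])))
for yaw in(78,79,80,81):
  u=np.array([np.cos(np.radians(yaw)),np.sin(np.radians(yaw))]);print(yaw,(m-p)[:2]@u,"handle->ptr",(p-[.44464,-.24426,0])[:2]@u)
# clip base midline candidates
for q in((107,140),):
  for z in(.03,.04,.05): print(at_z("top",(185+q[1]/5,130+q[0]/5),z))
```

```text
ptr [0.58412521 0.00784315 0.07028326] 0.0010877620720520559
blade top [0.64456452 0.22238447 0.10289074] 0.000210150210128455
far base [0.675 0.465 0.02 ] [ 0.564 -0.145  0.02 ] 79.67610133323772
near base [0.47  0.444 0.02 ] [ 0.371 -0.11   0.02 ] 79.91384888438712
rail near low [0.495 0.446 0.02 ] [0.448 0.168 0.02 ] 80.25136043756108
rail far up [0.648 0.462 0.02 ] [0.595 0.144 0.02 ] 80.52570820479812
rod [ 0.473 -0.086  0.02 ] [ 0.448 -0.233  0.02 ] 80.35641027448057
scene base [0.67500618 0.49195498 0.        ] [ 0.56351379 -0.13889749  0.        ] 0.6406289037414107 79.97744504044155
78 0.2224191197472562 handle->ptr 0.2755946920614716
79 0.22213195888696063 handle->ptr 0.2740863328197223
80 0.22177713448014746 handle->ptr 0.2724944842258621
81 0.22135475460976833 handle->ptr 0.27081963117239344
[0.62553854 0.24780839 0.03      ]
[0.62391796 0.24378668 0.04      ]
[0.62229739 0.23976498 0.05      ]
```

Run:
```python
import cv2
a=cv2.imread("pics/top0.png")[192:220,137:167];b=cv2.imread("pics/scene0.png")[164:192,424:454]
cv2.imwrite("pics/z2.png",cv2.resize(cv2.hconcat([cv2.convertScaleAbs(a,alpha=1.4),cv2.convertScaleAbs(b,alpha=1.6)]),(780,364),interpolation=cv2.INTER_CUBIC))
from h import *
print(tri(("top",(207.8,152.5)),("scene",(177.1,438.9))))
```

```text
(array([0.63483522, 0.23910787, 0.06091062]), np.float64(0.011282569856246644))
```

View pics/z2.png

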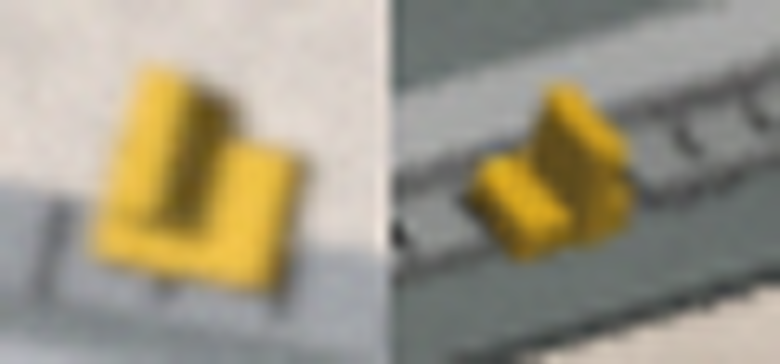

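Run:
```python
from h import *
t=lambda u,v:("top",(192+v/13-.5+.04,137+u/13-.5+.04)); s=lambda u,v:("scene",(164+v/13-.46,424+(u-390)/13-.46))
p=np.array([.58412,.00784]);u=np.array([np.cos(np.radians(80)),np.sin(np.radians(80))])
for n,a,b in(("inner",(130,222),(560,83)),("outer",(162,70),(623,150)),("base inner lowcorner",(265,288),(478,178)),("base outer corner",(297,150),(525,250))):
    m,e=tri(t(*a),s(*b));print(n,m,e,"along",(m[:2]-p)@u)
```

```text
inner [0.62627186 0.23717111 0.08583347] 0.0019234442927601493 along 0.23316664612630278
outer [0.65104338 0.23359664 0.08627764] 0.0020619542241804047 along 0.23394801211224173
base inner lowcorner [0.61991872 0.22537185 0.05706164] 0.001128961971388722 along 0.2204434305652015
base outer corner [0.64278461 0.22125333 0.05516993] 0.001049287513674418 along 0.2203581081411522
```

The blade corners agree with each other: the mark is about 0.234 m up-slope of the pointer, with the rail yaw about 80°. Next I turn the tool, then travel above the post.

Request:
apply_moves:
  plan:
    - [0, 0, 0, -0.995]
    - [0, 0, 0, -0.995]
    - [0, 0, 0, -0.995]
    - [0, 0, 0, -0.995]
    - [0, 0, 0, -0.995]
    - [0, 0, 0, -0.995]
    - [0, 0, 0, -0.995]
    - [0, 0, 0, -0.995]
    - [0, 0, 0, -0.995]
    - [0, 0, 0, -0.995]
  gripper: 1

```text
time: 2.0
position: [0.1906, -0.5159, 0.2165]
tool_rot: [0.765, 0.644, -0.0, 0.0]
force: [-0.5, 0.5, 0.3]
gripper_width: 1.0
grip_force: 0.0
```

Request:
apply_moves:
  plan:
    - [0.77, 0.5, 0, 0]
    - [0.77, 0.5, 0, 0]
    - [0.77, 0.5, 0, 0]
    - [0.77, 0.5, 0, 0]
    - [0.77, 0.5, 0, 0]
    - [0.77, 0.5, 0, 0]
    - [0.77, 0.5, 0, 0]
    - [0.77, 0.5, 0, 0]
    - [0, 0, 0, 0]
    - [0, 0, 0, 0]

```text
time: 3.0
position: [0.4414, -0.2469, 0.2164]
tool_rot: [0.766, 0.643, -0.0, -0.0]
force: [-0.4, -0.9, -0.1]
gripper_width: 1.004
grip_force: 0.0
```

Run:
```python
from h import *
from scipy.spatial.transform import Rotation as R
s=sense();M=R.from_quat(s["tool_rot"]).as_matrix();print(s["time"],s["position"],M.round(4).tolist(),s["force"])
print("tool delta units",M.T@(np.array([.4446,-.2443,.133])-s["position"])/.05)
cv2.imwrite("pics/top1.png",camera("top")[200:380,300:500]);
a=cv2.imread("pics/top1.png");b=camera("scene")[100:280,180:380];cv2.imwrite("pics/g1.png",cv2.resize(cv2.hconcat([a,b]),(800,360)))
```

```text
3.0 [ 0.44144063 -0.24693765  0.21637603] [[0.1722, 0.9851, -0.0002], [0.9851, -0.1722, -0.0], [-0.0001, -0.0002, -1.0]] [-0.40768732 -0.87737068 -0.05613031]
tool delta units [0.06298489 0.05347452 1.66750522]
```

View pics/g1.png

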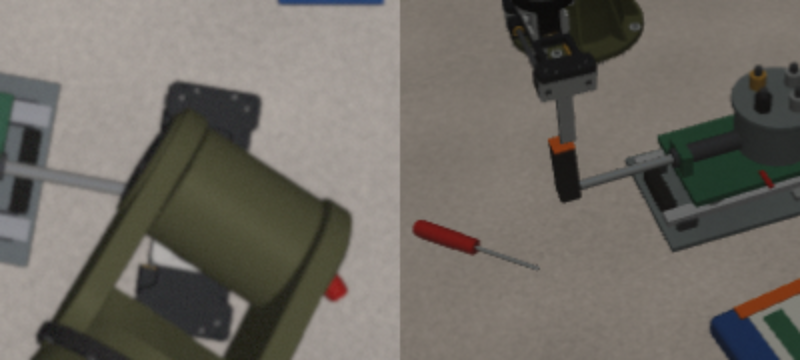

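The gripper stands over the post, one finger on each side of it across the rails (post top at about (145,560) in the right half). I go down and close.

Request:
apply_moves:
  plan:
    - [0.06, 0.05, 0, 0]
    - [0, 0, 0.5, 0]
    - [0, 0, 0.5, 0]
    - [0, 0, 0.4, 0]
    - [0, 0, 0.26, 0]
    - [0, 0, 0, 0]

```text
time: 3.7
position: [0.4434, -0.2451, 0.1322]
tool_rot: [0.767, 0.642, -0.0, -0.001]
force: [0.4, 0.8, 0.5]
gripper_width: 1.006
grip_force: 0.0
```

Request:
apply_moves:
  plan:
    - [0, 0, 0, 0]
    - [0, 0, 0, 0]
    - [0, 0, 0, 0]
    - [0, 0, 0, 0]
    - [0, 0, 0, 0]
    - [0, 0, 0, 0]
    - [0, 0, 0, 0]
    - [0, 0, 0, 0]
  gripper: -1
  grip_force: 25

```text
time: 4.5
position: [0.4441, -0.2449, 0.1335]
tool_rot: [0.766, 0.643, 0.0, 0.0]
force: [-0.0, -0.1, -0.2]
gripper_width: 0.357
grip_force: 0.0
```

```bash
cat >> h.py <<'E'
U=np.array([np.cos(np.radians(80)),np.sin(np.radians(80)),.035]);U/=np.linalg.norm(U)
P0=np.array([.5841,.0078,.0703])
def carr():
    """carriage travel from the red pointer in the scene view: pointer lies on the line P0+U*s"""
    im=camera("scene");r,c=proj("scene",P0-[0.012,0,0]);r2,c2=proj("scene",P0+U*.29-[0.012,0,0])
    hsv=cv2.cvtColor(im,cv2.COLOR_BGR2HSV).astype(int);H,S,V=hsv[...,0],hsv[...,1],hsv[...,2]
    m=((H<7)|(H>172))&(S>110)&(V>45)
    rr,cc=np.indices(m.shape);line=r+(cc-c)*(r2-r)/(c2-c)
    m&=(abs(rr-line)<9)&(cc>c-12)&(cc<c2+12)
    n,l,st,ce=cv2.connectedComponentsWithStats(m.astype(np.uint8),connectivity=8)
    if n<2: return None
    i=1+np.argmax(st[1:,4]);px=ce[i]
    o,d=ray("scene",(px[1],px[0]));Q=P0-[.0164,-.0024,0]*np.ones(3)
    s=np.linalg.lstsq(np.c_[U,-d],o-Q,rcond=None)[0][0]
    return s,st[i,4],px
def st():
    s=sense();return s["time"],s["position"],s["force"]
E
python3 - <<'E'
from h import *
print(sense());print(carr(),carr())
E
```

```text
{'time': 4.5, 'joint_positions': array([-5.76232872e-01,  2.92686592e-01,  1.73537134e+00,  1.14797933e-06,
        1.11351658e+00, -4.01245697e-01]), 'qd': array([ 5.84179810e-05, -2.00766428e-04, -1.37816013e-03, -8.49599668e-04,
       -7.56125955e-04,  4.47493434e-04]), 'tau': array([ 2.61872898e-03, -4.94225979e+01, -3.19445801e+01,  5.59373642e-02,
        4.51416546e-02,  1.60929840e-04]), 'position': array([ 0.44412191, -0.24494073,  0.13345858]), 'tool_rot': array([7.66190579e-01, 6.42613411e-01, 3.14401641e-06, 8.52355584e-06]), 'force': array([-0.0410993 , -0.12528878, -0.22296678]), 'moment': array([-0.06084195, -0.01971566, -0.00403792]), 'grip_force': 0.0, 'gripper_width': 0.3574949999789995}
(np.float64(0.0006881711641332767), np.int32(29), array([362.72413793, 189.06896552])) (np.float64(0.0006881711641332767), np.int32(29), array([362.72413793, 189.06896552]))
```

Request:
apply_moves:
  plan:
    - [0, 0, 0, 0]
    - [0, 0, 0, 0]
    - [0, 0, 0, 0]

```text
time: 4.9
position: [0.4447, -0.2451, 0.1335]
tool_rot: [0.766, 0.643, 0.0, 0.001]
force: [7.2, -1.8, -3.3]
gripper_width: 0.316
grip_force: 25.0
```

Request:
apply_moves:
  plan:
    - [0.3, 0, -0.01, 0]
    - [0.3, 0, -0.01, 0]
    - [0.3, 0, -0.01, 0]
    - [0.17, 0, -0.006, 0]
    - [0.17, 0, -0.006, 0]
    - [0.17, 0, -0.006, 0]
    - [0.17, 0, -0.006, 0]
    - [0.17, 0, -0.006, 0]
    - [0.17, 0, -0.006, 0]
    - [0.17, 0, -0.006, 0]

```text
time: 5.9
position: [0.4636, -0.1421, 0.1372]
tool_rot: [0.766, 0.643, 0.001, 0.001]
force: [13.1, -3.4, -7.8]
gripper_width: 0.321
grip_force: 25.0
```

```bash
cat > m.py <<'E'
from h import *
H0=np.array([.4447,-.2451,.1335])
t,p,f=st();d=p-H0;h=d@U;c=carr();import json
print("t",round(t,2),"h",round(h,4),"x",c,"lat",d[:2]@[U[1],-U[0]],"z",d[2]-.035*h,"F",f.round(1),"grip",sense()["gripper_width"])
open("log.txt","a").write(json.dumps([t,h,float(c[0])])+"\n")
E
python3 m.py
```

```text
t 5.9 h 0.1048 x (np.float64(0.0112112038222512), np.int32(30), array([366.13333333, 188.36666667])) lat 0.0007107946868358985 z 1.5233367508016987e-05 F [13.1 -3.4 -7.8] grip 0.31959709438958483
```

Request:
apply_moves:
  plan:
    - [0.17, 0.006, -0.003, 0]
    - [0.17, 0.006, -0.003, 0]
    - [0.17, 0.006, -0.003, 0]
    - [0.17, 0.006, -0.004, 0]
    - [0.17, 0.004, -0.005, 0]
    - [0.17, 0.004, -0.006, 0]
    - [0.17, 0.004, -0.006, 0]

```text
time: 6.65
position: [0.4746, -0.0835, 0.1392]
tool_rot: [0.766, 0.643, 0.0, 0.0]
force: [-1.6, -1.0, 8.1]
gripper_width: 0.318
grip_force: 25.0
```

```bash
python3 m.py
```

```text
t 6.65 h 0.1645 x (np.float64(0.09690819302092327), np.int32(30), array([392.5       , 180.16666667])) lat 0.0013720143525462946 z -9.248598927816005e-05 F [-1.6 -1.   8.1] grip 0.31715451115748966
```

```bash
cat > sim.py <<'E'
import numpy as np, json
from scipy.optimize import least_squares
L=[json.loads(l) for l in open("log.txt")]
g=9.81*np.sin(.035)
def sim(m,T,Hc,outs,x=0.,v=0.,dt=.002):
    """carriage on its strut for handle path (T,Hc); rest at 0, returns x,v at outs"""
    t=T[0];res=[]
    for o in outs:
        while t<o-1e-9:
            F=18*max(np.interp(t,T,Hc)-x,0)-.15*v*1.0-.03*np.tanh(v/.002)-m*g
            hd=(np.interp(t+dt,T,Hc)-np.interp(t,T,Hc))/dt;F+=.15*hd-.15*v
            v+=F/m*dt;x+=v*dt
            if x<=0:x=0;v=max(v,0)
            t+=dt
        res.append((x,v))
    return np.array(res)
E
cat > plan.py <<'E'
from sim import *
import sys
path=eval(open("path.txt").read());T=[a for a,b in path];Hc=[b for a,b in path]
tm=[l[0] for l in L];ym=np.array([l[2] for l in L])
def f(p): return np.r_[(sim(p[0],T,Hc,tm)[:,0]+p[1]-ym)/.001,p[1]/.001,(p[0]-3.5)/1]
r=least_squares(f,[3.5,0.],diff_step=.01,x_scale=[1,.001]);m,b=r.x
print("m",m,"bias",b,"res mm",r.fun[:len(ym)].round(1),"c0",m*g/18,"T",2*np.pi*(m/18)**.5)
x,v=sim(m,T,Hc,[T[-1]])[0];c0=m*g/18;print("now x,v",x,v,"h",Hc[-1])
N,target=int(sys.argv[1]),float(sys.argv[2])
t0=T[-1];h0=Hc[-1];tt=t0+.1*np.arange(N+1)
def q(u):
    hh=np.r_[h0,h0+np.cumsum(u)*.05]
    xe,ve=sim(m,list(tt),list(hh),[tt[-1]],x,v,dt=.01)[0]
    return np.r_[(xe-target)*1e3,ve/2.27*1e3,(hh[-1]-c0-target)*1e3,np.diff(np.r_[u])*2,u*.3]
s=least_squares(q,np.full(N,(target+c0-h0)/.05/N),bounds=(-.9,.9));print("u",s.x.round(2).tolist(),"end",q(s.x)[:3].round(2))
hh=np.r_[h0,h0+np.cumsum(s.x)*.05];xx=sim(m,list(tt),list(hh),tt,x,v)[:,0];print("c range",(hh-xx).min(),(hh-xx).max(),"xmax",xx.max(),"h",hh.round(4).tolist())
E
echo '[(4.9,0),(5.2,.045),(5.9,.1045),(5.95,.1048),(6.65,.1643),(6.7,.1645)]' > path.txt
python3 plan.py 11 .234; python3 plan.py 17 .234
```

```text
m 3.131153844549766 bias 0.0003185705455045657 res mm [-0.4  0.1] c0 0.059714566118245355 T 2.620570326587377
now x,v 0.10446273762019363 0.15479807179453856 h 0.1645
u [0.63, 0.45, 0.21, -0.0, -0.12, -0.14, -0.05, 0.09, 0.28, 0.52, 0.73] end [-0.02  0.08 -0.03]
c range -0.0084191296855608 0.08192108890232078 xmax 0.23402541278935216 h [0.1645, 0.1958, 0.2183, 0.2288, 0.2288, 0.2226, 0.2157, 0.213, 0.2176, 0.2316, 0.2574, 0.2937]
m 3.131153844549766 bias 0.0003185705455045657 res mm [-0.4  0.1] c0 0.059714566118245355 T 2.620570326587377
now x,v 0.10446273762019363 0.15479807179453856 h 0.1645
u [0.23, 0.22, 0.22, 0.21, 0.2, 0.19, 0.18, 0.16, 0.15, 0.13, 0.12, 0.11, 0.1, 0.1, 0.09, 0.09, 0.09] end [-0.  0. -0.]
c range 0.03864666728375593 0.060037262379806375 xmax 0.2340010394618329 h [0.1645, 0.1758, 0.187, 0.198, 0.2085, 0.2185, 0.228, 0.2367, 0.2448, 0.2522, 0.2589, 0.2649, 0.2705, 0.2756, 0.2804, 0.2849, 0.2893, 0.2937]
```

Request:
apply_moves:
  plan:
    - [0.23, 0.004, -0.011, 0]
    - [0.22, 0.004, -0.01, 0]
    - [0.22, 0.004, -0.008, 0]
    - [0.21, 0.004, -0.007, 0]
    - [0.2, 0.004, -0.007, 0]
    - [0.19, 0.004, -0.007, 0]

```text
time: 7.3
position: [0.4862, -0.0208, 0.1414]
tool_rot: [0.766, 0.643, -0.0, -0.0]
force: [-7.2, 0.4, 7.6]
gripper_width: 0.316
grip_force: 25.0
```

```bash
python3 m.py
echo '[(4.9,0),(5.2,.045),(5.9,.1045),(5.95,.1048),(6.65,.1643),(6.7,.1645),(6.8,.176),(7,.198),(7.2,.2185),(7.3,.228),(7.35,.2282)]' > path.txt
python3 plan.py 11 .234
```

```text
t 7.3 h 0.2282 x (np.float64(0.18812040909298944), np.int32(27), array([419.51851852, 172.11111111])) lat 0.001909232498309626 z -0.0001047763554401452 F [-7.2  0.4  7.6] grip 0.3204758903095985
m 3.132187687975109 bias 0.0006189157151752831 res mm [-0.2  0.4 -0.8] c0 0.0597342826555487 T 2.621002920439131
now x,v 0.19193886080377023 0.10184900996204299 h 0.2282
u [0.21, 0.19, 0.17, 0.14, 0.12, 0.09, 0.08, 0.07, 0.07, 0.08, 0.08] end [-0.  0. -0.]
c range 0.03626113919622975 0.059586511259320046 xmax 0.23414680051982953 h [0.2282, 0.2386, 0.2483, 0.2567, 0.2638, 0.2696, 0.2743, 0.2782, 0.2819, 0.2856, 0.2895, 0.2937]
```

Request:
apply_moves:
  plan:
    - [0.21, 0, -0.011, 0]
    - [0.19, 0, -0.01, 0]
    - [0.17, 0, -0.008, 0]
    - [0.14, 0.001, -0.006, 0]
    - [0.12, 0.001, -0.005, 0]
    - [0.09, 0.001, -0.004, 0]
    - [0.08, 0.001, -0.003, 0]
    - [0.07, 0.001, -0.003, 0]
    - [0.07, 0.001, -0.003, 0]
    - [0.08, 0.001, -0.003, 0]
    - [0.08, 0.001, -0.003, 0]

```text
time: 8.45
position: [0.4979, 0.0429, 0.1437]
tool_rot: [0.766, 0.643, -0.001, -0.001]
force: [-6.8, -0.4, 3.4]
gripper_width: 0.319
grip_force: 25.0
```

```bash
python3 m.py
python3 - <<'E'
import cv2
from h import *
S=camera("scene");T=camera("top");cv2.imwrite("pics/S2.png",S);cv2.imwrite("pics/T2.png",T)
a=S[155:200,405:465];b=T[185:230,130:190]
cv2.imwrite("pics/z3.png",cv2.resize(cv2.hconcat([cv2.convertScaleAbs(a,alpha=1.5),b]),(800,300),interpolation=cv2.INTER_CUBIC));print(carr()[0],sense()["time"])
E
```

```text
t 8.45 h 0.2931 x (np.float64(0.23570091386681286), np.int32(21), array([432.9047619 , 167.28571429])) lat 0.002403692663358101 z -6.382842699025927e-05 F [-6.8 -0.4  3.4] grip 0.32102757843776425
0.23507931730769424 8.65
```

View pics/z3.png

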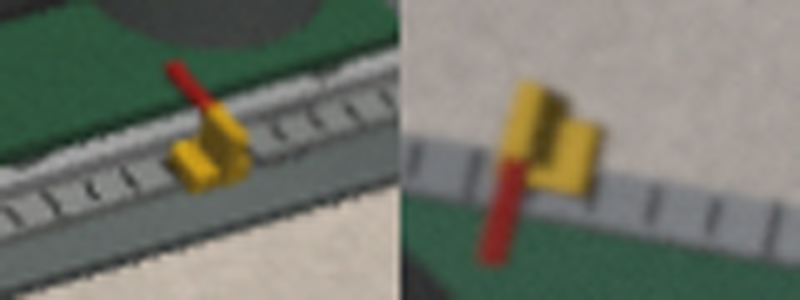

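The red pointer runs straight into the yellow blade in both views (scene crop about (207,105), top crop about (515,160)), so the carriage is at the mark. I hold there.

Request:
apply_moves:
  plan:
    - [0, 0, 0, 0]
    - [0, 0, 0, 0]
    - [0, 0, 0, 0]
    - [0, 0, 0, 0]
    - [0, 0, 0, 0]
    - [0, 0, 0, 0]
    - [0, 0, 0, 0]

```text
time: 9.35
position: [0.4979, 0.0428, 0.1437]
tool_rot: [0.766, 0.643, -0.001, -0.001]
force: [-5.6, -0.9, 3.3]
gripper_width: 0.317
grip_force: 25.0
```

```bash
python3 m.py
```

```text
t 9.35 h 0.2929 x (np.float64(0.23507931730769424), np.int32(23), array([432.65217391, 167.08695652])) lat 0.0023904149767501113 z -6.309614329427608e-05 F [-5.6 -0.9  3.3] grip 0.3195672936647747
```

Request:
apply_moves:
  plan:
    - [0, 0, 0, 0]
    - [0, 0, 0, 0]
    - [0, 0, 0, 0]
    - [0, 0, 0, 0]
    - [0, 0, 0, 0]
    - [0, 0, 0, 0]
    - [0, 0, 0, 0]

```text
time: 10.1
position: [0.4979, 0.0428, 0.1437]
tool_rot: [0.766, 0.643, -0.001, -0.001]
force: [-6.1, 0.1, 3.2]
gripper_width: 0.316
grip_force: 25.0
```

```bash
python3 m.py
```

```text
t 10.1 h 0.2929 x (np.float64(0.23507931730769424), np.int32(23), array([432.65217391, 167.08695652])) lat 0.0023963141429989235 z -6.674981453617425e-05 F [-6.1  0.1  3.2] grip 0.32215535132895007
```

Request:
apply_moves:
  plan:
    - [0, 0, 0, 0]
    - [0, 0, 0, 0]
    - [0, 0, 0, 0]
    - [0, 0, 0, 0]
    - [0, 0, 0, 0]
    - [0, 0, 0, 0]
    - [0, 0, 0, 0]

```text
time: 10.85
position: [0.4979, 0.0428, 0.1437]
tool_rot: [0.766, 0.643, -0.001, -0.001]
force: [-5.4, -0.5, 2.7]
gripper_width: 0.318
grip_force: 25.0
```

```bash
python3 m.py
```

```text
t 10.85 h 0.2929 x (np.float64(0.23507931730769424), np.int32(23), array([432.65217391, 167.08695652])) lat 0.0024050652668422276 z -4.662061213936072e-05 F [-5.4 -0.5  2.7] grip 0.3148388985229152
```

Request:
apply_moves:
  plan:
    - [0, 0, 0, 0]
    - [0, 0, 0, 0]
    - [0, 0, 0, 0]
    - [0, 0, 0, 0]
    - [0, 0, 0, 0]
    - [0, 0, 0, 0]
    - [0, 0, 0, 0]

```text
time: 11.6
position: [0.4979, 0.0428, 0.1437]
tool_rot: [0.766, 0.643, -0.001, -0.001]
force: [-5.9, -0.3, 2.2]
gripper_width: 0.317
grip_force: 25.0
```

```bash
python3 m.py
```

```text
t 11.6 h 0.2929 x (np.float64(0.23507931730769424), np.int32(23), array([432.65217391, 167.08695652])) lat 0.0024067870720783377 z -4.5216799225632556e-05 F [-5.9 -0.3  2.2] grip 0.3214541965554787
```

Request:
apply_moves:
  plan:
    - [0, 0, 0, 0]
    - [0, 0, 0, 0]
    - [0, 0, 0, 0]
    - [0, 0, 0, 0]
    - [0, 0, 0, 0]
    - [0, 0, 0, 0]
    - [0, 0, 0, 0]
    - [0, 0, 0, 0]
    - [0, 0, 0, 0]
    - [0, 0, 0, 0]
    - [0, 0, 0, 0]
    - [0, 0, 0, 0]

```text
time: 12.85
position: [0.4979, 0.0428, 0.1437]
tool_rot: [0.766, 0.643, -0.001, -0.001]
force: [-6.2, -0.2, 2.8]
gripper_width: 0.318
grip_force: 25.0
```

Request:
apply_moves:
  plan:
    - [0, 0, 0, 0]
    - [0, 0, 0, 0]
    - [0, 0, 0, 0]
    - [0, 0, 0, 0]
    - [0, 0, 0, 0]
    - [0, 0, 0, 0]
    - [0, 0, 0, 0]
    - [0, 0, 0, 0]
    - [0, 0, 0, 0]
    - [0, 0, 0, 0]
    - [0, 0, 0, 0]
    - [0, 0, 0, 0]

```text
time: 14.05
position: [0.4979, 0.0428, 0.1437]
tool_rot: [0.766, 0.643, -0.001, -0.001]
force: [-6.5, 0.1, 3.0]
gripper_width: 0.32
grip_force: 25.0
```

Run:
```python
from h import *
T=camera("top");T2=cv2.imread("pics/T2.png")
for im in(T2,T): p=blob(im,"r",(195,235,130,190));y=blob(im,"y",(185,225,130,175));print(len(p),p.mean(0),y.mean(0))
# expected pointer-centre pixel in top at x=.235
print([(s,np.round(proj("top",P0-[.0164,-.0024,0]+U*s),1)) for s in(0,.22,.23,.235,.24)],np.abs(T.astype(int)-T2).max(),sense()["time"])
```

```text
49 [216.93877551 144.93877551] [206.06122449 152.2244898 ]
48 [217.22916667 145.08333333] [206.06081081 152.19594595]
[(0, array([237.1, 255. ])), (0.22, array([218.6, 151.9])), (0.23, array([217.8, 147.2])), (0.235, array([217.4, 144.9])), (0.24, array([216.9, 142.6]))] 23 14.1
```

The top view also gives carriage x ≈ 0.235 m at rest, with the mark at about 0.234 m, and the hold has lasted more than 5 s. I hand it in.

```bash
python3 -c "
from workcell import workorder
print(workorder.close_job())"
```

```text
the job is handed in; nothing more can be done
None
```

The carriage is at rest with its pointer at the index clip (about 0.235 m against the mark's 0.234 m) and had held there over 5 s when I handed in the job, with the gripper still on the handle; the hand-in returned no verdict.

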